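# Push the roller up the feed gutter and shut the keeper behind it

## Robot

A 7-joint arm with a two-finger parallel gripper is mounted at the origin on the work surface. World frame = base frame: x ahead of the robot, y to its left, z up, the work surface at z = 0. Lengths are in m, angles in rad, forces in N, time in s.
With the tool pointing down it reaches from about 0.4 to 0.85 m from the base axis. Payload 10.4 kg.
Tool frame: the origin (TCP) lies between the finger pads; the fingertips stand 22 mm ahead of it and the grasp point (between the pads) lies 3 mm ahead of it; z points along the fingers, y is the line along which they close (so a half turn about z gives the same grasp; the last joint's range is limited). The gripper opens to 85 mm and grips with 20 to 120 N. Pads are 22 mm wide; open, the fingers measure 114 mm over their backs; the gripper's body (76 mm by 85 mm) begins 54 mm behind the grasp point. The pads swing forward as they close: fully open they stand 13 mm farther back than shut.
Start: joints at [-0.023, 0.332, -0.065, 1.46, 0.022, 1.35, -0.088], TCP at [0.625, 0, 0.253] pointing down, gripper open.
Joint ranges: [-2.6, 2.6], [-0.5, 2.12], [-1.47, 1.34], [0.16, 2.42], [-1.27, 4.41], [0.06, 2.06], [-2.6, 2.6]. Speed limits (rad/s): [2.22, 2.22, 2.79, 2.79, 3.14, 3.14, 3.14].

## Interface

Orientations are given as a unit quaternion [x, y, z, w].
In Python, from workcell import manip, camera, ticket, boxes_of, outline_of gives the robot as it stands.
- The arm moves only by the tool carry_out, never from a script. Its argument "deltas" is a list of rows, each a list of 5 numbers: the shift along the tool's x, y, z as a fraction of full scale, then the turn about the tool's z as a fraction of full scale, then the opening, from -1 (shut) to 1 (fully open), so that 0 is half open. In form: [[tx, ty, tz, spin, gripper], ...]. A call has 1 to 20 rows; each row is the pose to reach, as a shift and turn from the pose commanded when the call began, along the tool's axes at that moment; what a row does not reach only later rows make up. Full scale, the value 1, is 150 mm for a shift and 30 degrees for a turn. A row lasts 1/8 s, in which the tool goes at most 62.5 mm and 10.7 degrees, less where a joint would pass 70% of its speed; a pose out of reach is approached as far as the arm can. A call with a number of a shift or a turn outside -1 to 1 is refused whole. A call with a gripper value outside its range is refused whole. The fingers move at their own pace and stop on an object; "force" is the grip in N (left out, the last holds). Time passes only in rows, so rows that repeat a pose let the fingers close. It gives the time, the measured TCP pose, the force, the opening and the grip force at its end, in the units of the state.
- manip.get_obs(): the state, without advancing time (a new reading comes with each control period).
- camera(name): name is "scene" or "side" or "wrist"; returns a dict with "img" (384x512x3 uint8, red, green, blue), "depth" (384x512 float32, m along the optical axis (not along the pixel's ray), 0 where there is no reading), "vertical_fov" (degrees; the focal length in pixels is half the picture's height over the tangent of half this angle, whatever the lens; pixels are square), "cx", "cy" (the principal point, pixels), "R" (3x3) and "t" (3): a world point X has camera coordinates R X + t. Camera axes: x right, y down, z forward; pixel columns grow to the right and rows downward; lengths in m; the calibration is good to about 2 mm. The wrist camera is an equidistant fisheye: a pixel r from the principal point sees the ray r / f radians off the axis. A picture is of the moment at which its call begins.
- ticket.hand_in(): hands the job in; it is judged then, once.
Trained networks look in a picture, given as the dict that the camera call returned (one of the last four; its "shot" number tells which), for a name from the list of things; names that differ only in an ending like _2 or _b are one class to them, and where a whole thing is asked for, a point or a joint stands for the part that bears it (a point fixed in the world has none). Each returns a list of dicts, best first, with "conf" (0 to 1); they miss things now and then, are a little off and sometimes report something else, mostly with a low value. They report only what shows in the picture. A call takes as long as a camera call. They do not tell look-alikes from the thing itself.
- boxes_of(query, picture): "position" ([x, y, z] in m, in world coordinates, good to about 4 mm: the middle of the surface that is visible of it).
- outline_of(query, picture): "region" (384x512 bool, what is visible of it).
The state is a dict: "clock": time; "joint_pos": joint angles; "joint_velocities": joint speeds; "tau": joint torques, N m; "position": TCP position; "ee_rot": TCP orientation; "ft_force": force on the tool from outside, world axes, zero at the start; "torque": the same for the moment, N m; "grip_width": opening from 0.0 (shut) to 1.0 (fully open); "grasp_force": force on a finger pad.
Only numpy, scipy, OpenCV 4.12 (cv2) and the standard library are available. Lean on these libraries where they do the work, as an engineer would, in place of code of your own. Each camera call takes 0.05 s, during which the arm holds its last target. There are 200 camera calls.

## Task

With a fingertip, slowly push the steel roller up the blue sloped gutter, over the crest, until it settles against the yellow end stop, without lifting or flicking it or pressing it hard. Then push the red keeper arm round until it lies fully across the gutter behind the roller, so that it cannot roll back. Do not grip or carry anything, and leave the spare rollers and the wrench where they are.

Things in the scene. Friction and masses are not known exactly. Their poses are not given: they have to be found in the camera images.
- gutter: Fixed feed gutter: blue walls, bare metal floor, dark base plate 130 x 340 mm. Origin on the bench top, under the middle of the channel's width; +y points uphill along the channel, +x across it, +z up (upright, only its yaw varies). The channel is 65 mm wide inside (x -32.5 to 32.5 mm); walls 4 mm thick, tops 15 mm above the floor. The points below are given in this frame, mm.
- low_stop (a point): Top edge, on the inner face, of the low blue stop: x 0, y -150, z 30. The stop is 8 mm thick; the channel floor at its foot is at z 15 and rises from there at 7 degrees to the crest. It is lower than the roller's axis, so a fingertip can reach over it behind the roller.
- crest (a point): Highest point of the channel floor: x 0, y 85, z 44. Beyond it the floor falls at 10 degrees to z 34 at the yellow end stop. A roller pushed past the crest rolls on by itself to the end stop and stays there; let go before the crest, it rolls back to the low stop.
- roller: Loose steel roller with an orange band, a solid-sided cylinder of 50 mm diameter and 60 mm length, about 0.3 kg, polished (friction about 0.35 on anything, fingertips too), lying across the channel. Origin at its centre, x axis along the cylinder's axis (y and z turn as it rolls). It starts against the low stop, centre at x 0, y -128, z 43 of the gutter frame.
- seat (a point): Where the centre of the roller is when it rests against the yellow end stop: x 0, y 115, z 64 of the gutter frame. The stop's inner face is at y 140, its top at z 84. Axes as the gutter's.
- keeper_arm (a joint): Angle of the red keeper arm about its vertical pivot, rad. 0 (a hard stop) = fully across the channel behind the roller's place, pointing to the gutter's +x; 1.57 = beside the channel, pointing downhill (gutter's -y); 2.1 = hard stop, splayed outward. From above it turns clockwise as it opens. Stiff enough to stay where it is left; about 1 N at the tip moves it.
- keeper_pivot (a point): Point on the keeper arm's vertical pivot axis, half-way up the arm: x -56, y 79, z 72 of the gutter frame, outside the wall on the -x side.
- keeper_tip (a point): Point in the free end of the red keeper arm, on its mid-line and half-way up, 95 mm from the pivot axis. The arm is a bar 10 mm thick, 20 mm high (z 62 to 82 mm), whose end is 100 mm from the pivot axis. Its x axis points from the pivot to the end. Shut, its uphill face is 6 mm from the roller on the seat.
- spare_a: Loose spare roller standing on end on the bench on the +x side of the gutter, 50 mm diameter, 60 mm high; origin at the centre of its underside. To be left alone.
- spare_b: Second spare roller, the same, further uphill. To be left alone.
- wrench: Loose open-ended wrench lying on the bench on the -x side of the lower half of the gutter, about 180 mm long, 8 mm thick; origin near the middle of its underside. To be left alone.
Not all that is in view belongs to the job. What is shaped like the roller but pink is not meant.

How it is judged:
On the way:
1. the roller rests against the yellow end stop while the keeper is still open (y of roller in the frame of gutter between 0.107 and 0.122 m and z of roller in the frame of gutter between 0.057 and 0.071 m and x of roller in the frame of gutter between -0.012 and 0.012 m and angle between the x axis of roller and the x axis of gutter, either way round below 0.2 rad and linear speed of roller below 0.05 m/s and value of joint keeper_arm above 1 rad), for 0.3 s.
At the end, for the whole second after the job is handed in: The roller lies across the channel past the crest, within 8 mm of its place against the end stop, at rest, and the keeper arm is within 0.12 rad (7 degrees) of fully across (y of roller in the frame of gutter between 0.107 and 0.122 m and z of roller in the frame of gutter between 0.057 and 0.071 m and x of roller in the frame of gutter between -0.012 and 0.012 m and angle between the x axis of roller and the x axis of gutter, either way round below 0.2 rad and linear speed of roller below 0.05 m/s and value of joint keeper_arm below 0.12 rad); the robot touches nothing.
It fails at once if the roller is lifted clearly off the gutter floor (more than about 1 cm) or leaves the gutter (z of roller in the frame of gutter above 0.081 m or (z of roller in the frame of gutter above 0.068 m and y of roller in the frame of gutter below -0.02 m) or (z of roller in the frame of gutter above 0.06 m and y of roller in the frame of gutter below -0.085 m) or x of roller in the frame of gutter above 0.02 m or x of roller in the frame of gutter below -0.02 m).
It fails at once if the roller is flicked or let run away: faster than 0.5 m/s (linear speed of roller above 0.5 m/s).
It fails at once if the fingers press the roller hard (over 30 N) (contact force between the fingers and roller above 30 N).
It fails at once if a spare roller or the wrench is moved by more than 2 cm (distance of any of spare_a, spare_b, wrench from where it was at the start of the episode above 0.02 m).
It also fails if it takes over 58 s, if anything falls off the work surface, if the arm or the gripper's body presses on something with over 40 N, if the wrist force passes 120 N, or if a joint passes its speed limit or range.

## Working session

There is one attempt and no reset: what is moved stays moved. The work goes in short steps, Python scripts to look and compute and a tool call to move; the robot and the scene stay as the last step left them, time stands still between calls to the robot, and variables do not carry over. Pictures are saved under pics/ and viewed, at most 10 in all, crops included, and the job is handed in when it is done.

Besides the shell and the picture viewer there is one more tool, called after "Call:" by a JSON object that holds its "name" and its "arguments", one argument or row to a line. carry_out: Moves the arm, as the interface text tells. Its arguments: {"type":"object","properties":{"deltas":{"type":"array","items":{"type":"array","items":{"type":"number"}}},"force":{"type":"number"}},"required":["deltas"]}

```bash
mkdir -p pics; cat > h.py <<'E'
import numpy as np, cv2
from workcell import manip, camera, ticket, boxes_of, outline_of
def cloud(p):
    h,w=p["depth"].shape; f=h/2/np.tan(np.radians(p["vertical_fov"])/2)
    v,u=np.mgrid[:h,:w]; d=p["depth"]
    c=np.stack([(u-p["cx"])/f*d,(v-p["cy"])/f*d,d],-1)
    return (c-np.array(p["t"]))@np.array(p["R"])   # R^T(c-t)
def save(p,n): cv2.imwrite(f"pics/{n}.png",p["img"][:,:,::-1])
E
python3 - <<'E'
from h import *
o=manip.get_obs(); print(o["clock"],o["position"],o["ee_rot"],o["grip_width"])
ps=[]
for n in ("scene","side"):
    p=camera(n); ps.append(p); save(p,n+"0")
    for q in ("gutter","roller","keeper_arm","spare_a","wrench"):
        print(n,q,[(np.round(b["position"],3).tolist(),round(b["conf"],2)) for b in boxes_of(q,p)[:5]])
cv2.imwrite("pics/both.png",cv2.resize(np.vstack([cv2.imread("pics/scene0.png"),cv2.imread("pics/side0.png")]),(400,600)))
p=ps[0]; c=cloud(p)
hsv=cv2.cvtColor(p["img"],cv2.COLOR_RGB2HSV); np.savez("s0.npz",c=c,hsv=hsv)
E
```

```text
0.0 [6.24668419e-01 2.31403364e-05 2.52515263e-01] [ 7.07072989e-01  7.07140223e-01 -5.07161520e-04 -4.86313479e-04] 1.001154783209317
scene gutter [([0.578, -0.041, 0.031], 0.87)]
scene roller [([0.583, -0.186, 0.063], 0.82), ([0.703, -0.254, 0.043], 0.74), ([0.611, -0.325, 0.045], 0.55)]
scene keeper_arm [([0.7, 0.02, 0.048], 0.63)]
scene spare_a [([0.699, 0.019, 0.051], 0.88), ([0.69, -0.148, 0.05], 0.58)]
scene wrench [([0.435, -0.141, 0.005], 0.85)]
side gutter [([0.549, -0.057, 0.031], 0.82)]
side roller [([0.597, -0.331, 0.04], 0.75), ([0.691, -0.261, 0.04], 0.63), ([0.568, -0.195, 0.06], 0.57)]
side keeper_arm [([0.509, -0.009, 0.083], 0.84)]
side spare_a [([0.686, 0.022, 0.038], 0.83), ([0.678, -0.149, 0.042], 0.79)]
side wrench [([0.428, -0.153, 0.007], 0.68)]
```

View pics/scene0.png

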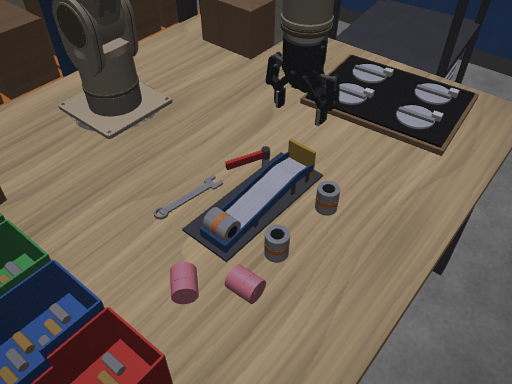

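View pics/side0.png

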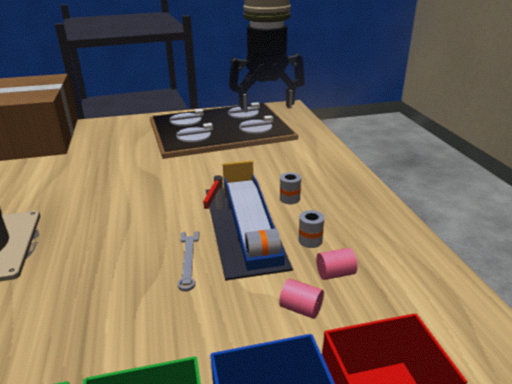

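The scene picture shows the roller in the gutter at (222,222), the yellow stop at (302,152), and the red keeper from its pivot (268,155) to its tip (228,165), splayed outward. The spares are at (277,243) and (327,197), the wrench at (188,197). Next I fit the gutter pose.

```bash
python3 - <<'E'
from h import *
for n in ("scene","side"):
    p=camera(n); c=cloud(p); H=cv2.cvtColor(p["img"],cv2.COLOR_RGB2HSV).astype(int)
    near=(p["depth"]>0)&(abs(c[...,0]-.57)<.17)&(abs(c[...,1]+.05)<.23)&(c[...,2]<.13)
    h,s,v=H[...,0],H[...,1],H[...,2]
    def rect(m,name):
        m=cv2.erode(m.astype(np.uint8),np.ones((1,1)))>0
        P=c[m]; r=cv2.minAreaRect(P[:,:2].astype(np.float32)); print(n,name,len(P),np.round(r[0],4),np.round(r[1],4),round(r[2],2),"z",np.round(np.percentile(P[:,2],[2,50,98]),3)); return P
    ol=outline_of("gutter",p)[0]["region"]
    rect(ol&near,"outline")
    B=rect(near&(h>100)&(h<125)&(s>130)&(c[...,2]>.01),"blue")
    Y=rect(near&(h>18)&(h<30)&(s>150)&(c[...,2]>.04),"yellow"); 
    T=Y[Y[:,2]>.081]; print(" top",len(T),T.mean(0).round(4) if len(T) else 0)
    R=rect(near&((h<5)|(h>175))&(s>170)&(c[...,2]>.055),"red"); T=R[R[:,2]>.078]
    m=T[:,:2].mean(0); d=np.linalg.svd(T[:,:2]-m)[2][0]; t=(T[:,:2]-m)@d; print(" redtop",len(T),m.round(4),d.round(3),(m+t.min()*d).round(4),(m+t.max()*d).round(4))
    for q in ("roller",):
        for b in outline_of(q,p)[:4]:
            P=c[b["region"]&(p["depth"]>0)]; print(q,np.median(P,0).round(3),np.percentile(P[:,2],95).round(3))
    np.savez(n+".npz",B=B,O=c[ol&near],Y=Y)
E
```

```text
scene outline 6688 [ 0.5226 -0.0274] [0.3813 0.2098] 88.24 z [-0.     0.029  0.082]
scene blue 1186 [ 0.5735 -0.0569] [0.301  0.0758] 88.67 z [0.012 0.037 0.056]
scene yellow 389 [0.5779 0.0945] [0.0104 0.0734] 88.02 z [0.041 0.065 0.084]
 top 63 [0.5766 0.0944 0.0829]
scene red 291 [ 0.4988 -0.0185] [0.0899 0.0123] 64.7 z [0.063 0.076 0.083]
 redtop 118 [ 0.4981 -0.0206] [-0.407 -0.913] [0.5172 0.0222] [ 0.4807 -0.0597]
roller [ 0.58  -0.186  0.06 ] 0.067
roller [ 0.613 -0.325  0.042] 0.05
roller [ 0.701 -0.257  0.043] 0.05
side outline 5518 [ 0.5453 -0.0236] [0.1417 0.3996] 1.27 z [0.004 0.028 0.082]
side blue 754 [ 0.5706 -0.0682] [0.2851 0.0731] 89.28 z [0.011 0.029 0.054]
side yellow 371 [0.5757 0.0928] [0.0142 0.0711] 85.32 z [0.041 0.066 0.085]
 top 72 [0.5759 0.0931 0.0832]
side red 148 [ 0.4972 -0.0196] [0.0944 0.01  ] 66.04 z [0.068 0.081 0.083]
 redtop 111 [ 0.4967 -0.0223] [-0.402 -0.915] [0.5168 0.0234] [ 0.4795 -0.0615]
roller [ 0.566 -0.196  0.057] 0.068
roller [ 0.686 -0.265  0.038] 0.05
roller [ 0.597 -0.334  0.041] 0.051
```

Call:
{"name": "carry_out", "arguments": {
  "deltas": [
    [-0.3, -0.12, 0.1, 0.02, -1],
    [-0.6, -0.25, 0.25, 0.047, -1],
    [-0.9, -0.37, 0.4, 0.047, -1],
    [-1, -0.37, 0.4, 0.047, -1],
    [-1, -0.37, 0.4, 0.047, -1],
    [-1, -0.37, 0.4, 0.047, -1]
  ],
  "force": 20
}}

```text
clock: 1.65
position: [0.5706, -0.1481, 0.194]
ee_rot: [0.715, 0.699, 0.001, 0.0]
ft_force: [0.7, 1.0, -0.4]
grip_width: 0.001
grasp_force: 0.0
```

Call:
{"name": "carry_out", "arguments": {
  "deltas": [
    [-0.25, 0.01, 0.1, 0, -1],
    [-0.52, 0.01, 0.3, 0, -1],
    [-0.52, 0.01, 0.5, 0, -1],
    [-0.52, 0.01, 0.7, 0, -1],
    [-0.52, 0.01, 0.8, 0, -1],
    [-0.52, 0.01, 0.88, 0, -1],
    [-0.52, 0.01, 0.88, 0, -1],
    [-0.52, 0.01, 0.88, 0, -1]
  ]
}}

```text
clock: 2.65
position: [0.5698, -0.2281, 0.0624]
ee_rot: [0.716, 0.698, 0.0, 0.001]
ft_force: [-0.2, 0.3, -0.6]
grip_width: -0.002
grasp_force: 0.0
```

```bash
python3 - <<'E'
from h import *
p=camera("scene"); q=camera("side")
a=p["img"][110:290,150:350]; b=q["img"][150:330,170:370]
cv2.imwrite("pics/pre.png",cv2.resize(np.hstack([a,b])[:,:,::-1],(800,360)))
E
```

```text
(no output)
```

View pics/pre.png

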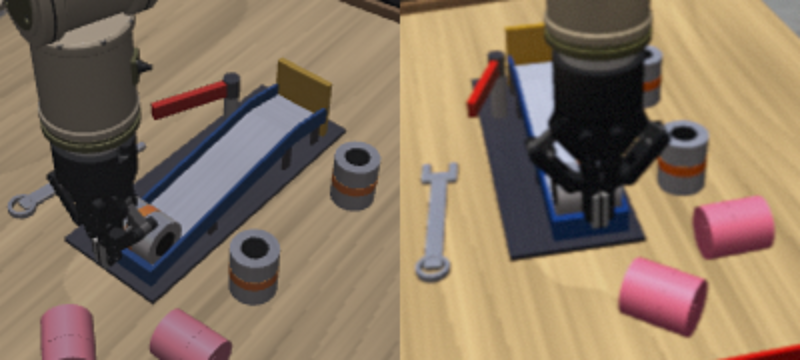

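Fingers stand behind the low stop, centred on the roller. Slow push begins.

Call:
{"name": "carry_out", "arguments": {
  "deltas": [
    [0.02, 0, 0.03, 0, -1],
    [0.05, 0, 0.03, 0, -1],
    [0.07, 0, 0.03, 0, -1],
    [0.09, 0, 0.03, 0, -1],
    [0.11, 0, 0.027, 0, -1],
    [0.14, 0, 0.023, 0, -1],
    [0.17, 0, 0.019, 0, -1],
    [0.2, 0, 0.015, 0, -1],
    [0.23, 0, 0.011, 0, -1],
    [0.26, 0, 0.008, 0, -1],
    [0.3, 0, 0.003, 0, -1],
    [0.34, 0, -0.002, 0, -1],
    [0.38, 0, -0.007, 0, -1],
    [0.42, 0, -0.012, 0, -1],
    [0.46, 0, -0.017, 0, -1],
    [0.5, 0, -0.022, 0, -1],
    [0.54, 0, -0.027, 0, -1],
    [0.58, 0, -0.032, 0, -1],
    [0.62, 0, -0.036, 0, -1],
    [0.64, 0, -0.04, 0, -1]
  ]
}}

```text
clock: 5.25
position: [0.5715, -0.1314, 0.0673]
ee_rot: [0.716, 0.699, 0.0, -0.0]
ft_force: [0.4, -2.0, -0.7]
grip_width: 0.002
grasp_force: 0.7
```

```bash
python3 - <<'E'
from h import *
p=camera("scene"); q=camera("side")
a=p["img"][90:270,150:350]; b=q["img"][130:310,170:370]
cv2.imwrite("pics/mid.png",cv2.resize(np.hstack([a,b])[:,:,::-1],(800,360)))
for n,x in (("s",p),("d",q)):
    print(n,[(np.round(t["position"],3).tolist(),round(t["conf"],2)) for t in boxes_of("roller",x)[:4]])
o=manip.get_obs();print(o["position"],o["ft_force"])
E
```

```text
s [([0.702, -0.254, 0.044], 0.79), ([0.603, -0.1, 0.064], 0.5)]
d [([0.594, -0.33, 0.037], 0.74), ([0.557, -0.116, 0.054], 0.61), ([0.692, -0.266, 0.04], 0.61)]
[ 0.57137076 -0.1319009   0.06720018] [-0.60496785  0.18390005 -0.61262848]
```

View pics/mid.png

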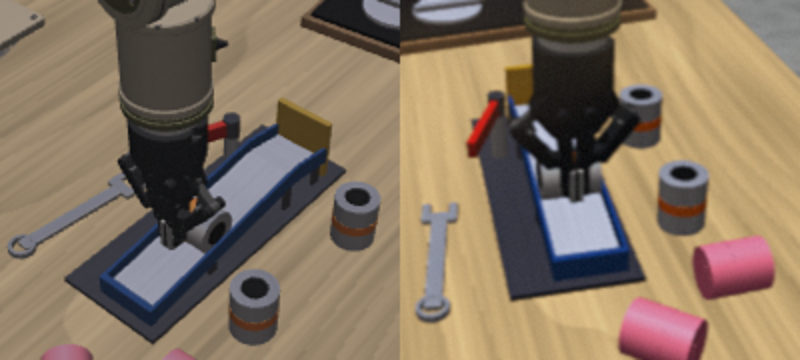

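Call:
{"name": "carry_out", "arguments": {
  "deltas": [
    [0.03, 0, -0.004, 0, -1],
    [0.07, 0, -0.009, 0, -1],
    [0.11, 0, -0.014, 0, -1],
    [0.15, 0, -0.018, 0, -1],
    [0.19, 0, -0.023, 0, -1],
    [0.23, 0, -0.028, 0, -1],
    [0.27, 0, -0.033, 0, -1],
    [0.31, 0, -0.038, 0, -1],
    [0.35, 0, -0.043, 0, -1],
    [0.39, 0, -0.048, 0, -1],
    [0.43, 0, -0.053, 0, -1],
    [0.47, 0, -0.058, 0, -1],
    [0.51, 0, -0.063, 0, -1],
    [0.55, 0, -0.068, 0, -1],
    [0.59, 0, -0.073, 0, -1],
    [0.63, 0, -0.078, 0, -1],
    [0.67, 0, -0.083, 0, -1],
    [0.71, 0, -0.088, 0, -1],
    [0.74, 0, -0.091, 0, -1],
    [0.76, 0, -0.093, 0, -1]
  ]
}}

```text
clock: 7.95
position: [0.5743, -0.0178, 0.0813]
ee_rot: [0.716, 0.698, 0.0, 0.0]
ft_force: [0.1, -1.4, -0.2]
grip_width: 0.0
grasp_force: 0.7
```

Call:
{"name": "carry_out", "arguments": {
  "deltas": [
    [0.02, 0, -0.003, 0, -1],
    [0.04, 0, -0.005, 0, -1],
    [0.06, 0, -0.007, 0, -1],
    [0.08, 0, -0.01, 0, -1],
    [0.1, 0, -0.01, 0, -1],
    [0.12, 0, -0.01, 0, -1],
    [0.14, 0, -0.01, 0, -1],
    [0.16, 0, -0.01, 0, -1],
    [0.18, 0, -0.01, 0, -1],
    [0.2, 0, -0.01, 0, -1],
    [0.2, 0, -0.01, 0, -1],
    [0.2, 0, -0.01, 0, -1],
    [0.2, 0, -0.01, 0, -1]
  ]
}}

```text
clock: 9.57
position: [0.575, 0.0117, 0.0828]
ee_rot: [0.716, 0.698, 0.0, 0.0]
ft_force: [-0.6, -0.0, 0.5]
grip_width: 0.002
grasp_force: 0.0
```

```bash
python3 - <<'E'
from h import *
p=camera("scene"); q=camera("side")
a=p["img"][70:250,150:350]; b=q["img"][110:290,170:370]
cv2.imwrite("pics/top.png",cv2.resize(np.hstack([a,b])[:,:,::-1],(800,360)))
for n,x in (("s",p),("d",q)):
    print(n,[(np.round(t["position"],3).tolist(),round(t["conf"],2)) for t in boxes_of("roller",x)[:4]])
E
```

```text
s [([0.611, -0.324, 0.042], 0.87), ([0.602, 0.057, 0.075], 0.69), ([0.7, -0.255, 0.042], 0.62)]
d [([0.561, 0.046, 0.064], 0.78), ([0.595, -0.33, 0.038], 0.74), ([0.69, -0.263, 0.038], 0.74)]
```

View pics/top.png

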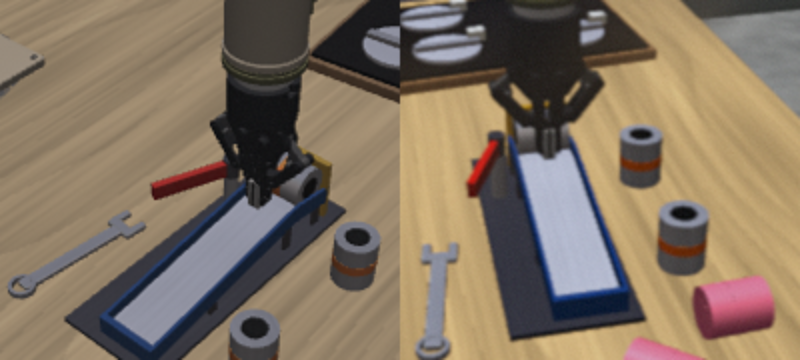

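The roller (right of the fingers, at (300,185) in the left crop) has settled against the yellow stop, clear of the fingers. Next is the keeper path.

```bash
python3 - <<'E'
from h import *
o=manip.get_obs(); yaw=np.radians(-1.4); G=np.array([.573,-.051])
R=np.array([[np.cos(yaw),-np.sin(yaw)],[np.sin(yaw),np.cos(yaw)]])
g=R.T@(o["position"][:2]-G)*1e3; print("tcp gutter",g.round(1),o["position"][2])
S=np.array([-115,22]); print("to start tx,ty",((S-g)[::-1]/150).round(3))
for q in list(np.linspace(1.96,0,16))+[-.05]:
    d=np.array([np.cos(q),-np.sin(q)]); n=np.array([np.sin(q),np.cos(q)])
    T=np.array([-56,79])+65*d-n*(5+14.5*abs(n[0])+11*abs(n[1]))
    print(round(q,2),T.round(0),((T-S)[::-1]/150).round(3))
E
```

```text
tcp gutter [ 0.5 62.9] 0.08279711385815802
to start tx,ty [-0.273 -0.77 ]
1.96 [-102.   27.] [0.036 0.09 ]
1.83 [-94.  22.] [-0.002  0.142]
1.7 [-85.  17.] [-0.032  0.201]
1.57 [-75.  14.] [-0.054  0.264]
1.44 [-68.  12.] [-0.068  0.313]
1.31 [-60.  11.] [-0.076  0.366]
1.18 [-52.  10.] [-0.078  0.421]
1.05 [-43.  11.] [-0.072  0.478]
0.91 [-35.  13.] [-0.058  0.535]
0.78 [-26.  17.] [-0.035  0.592]
0.65 [-18.  22.] [-0.003  0.646]
0.52 [-11.  28.] [0.038 0.696]
0.39 [-4. 35.] [0.087 0.741]
0.26 [ 2. 43.] [0.143 0.779]
0.13 [ 6. 53.] [0.206 0.808]
0.0 [ 9. 63.] [0.273 0.827]
-0.05 [10. 66.] [0.29  0.832]
```

Call:
{"name": "carry_out", "arguments": {
  "deltas": [
    [-0.02, 0, 0, 0, -1],
    [-0.05, 0, -0.1, 0, -1],
    [-0.05, 0, -0.25, 0, -1],
    [-0.05, 0, -0.4, 0, -1],
    [-0.1, -0.15, -0.4, 0, -1],
    [-0.2, -0.4, -0.4, 0, -1],
    [-0.27, -0.65, -0.4, 0, -1],
    [-0.27, -0.77, -0.4, 0, -1],
    [-0.27, -0.77, -0.4, 0, -1],
    [-0.27, -0.77, -0.3, 0, -1],
    [-0.27, -0.77, -0.15, 0, -1],
    [-0.27, -0.77, -0.05, 0, -1],
    [-0.27, -0.77, -0.05, 0, -1],
    [-0.27, -0.77, -0.05, 0, -1]
  ]
}}

```text
clock: 11.52
position: [0.459, -0.0257, 0.0906]
ee_rot: [0.716, 0.698, 0.0, 0.0]
ft_force: [-0.4, 0.4, -0.8]
grip_width: 0.003
grasp_force: 0.0
```

```bash
python3 - <<'E'
from h import *
p=camera("scene"); q=camera("side")
a=p["img"][70:250,150:350]; b=q["img"][110:290,170:370]
cv2.imwrite("pics/keep.png",cv2.resize(np.hstack([a,b])[:,:,::-1],(800,360)))
E
```

```text
(no output)
```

View pics/keep.png

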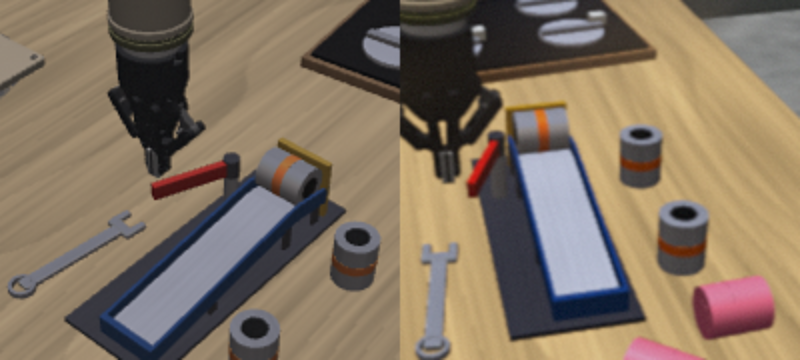

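The roller sits squarely on the stop. The fingers stand on the outer side of the red arm, with a gap. Sweep it.

Call:
{"name": "carry_out", "arguments": {
  "deltas": [
    [0.0, 0.05, 0, 0, -1],
    [0.0, 0.1, 0, 0, -1],
    [-0.01, 0.15, 0, 0, -1],
    [-0.03, 0.2, 0, 0, -1],
    [-0.05, 0.26, 0, 0, -1],
    [-0.07, 0.31, 0, 0, -1],
    [-0.08, 0.37, 0, 0, -1],
    [-0.08, 0.42, 0, 0, -1],
    [-0.07, 0.48, 0, 0, -1],
    [-0.06, 0.53, 0, 0, -1],
    [-0.04, 0.59, 0, 0, -1],
    [0.0, 0.65, 0, 0, -1],
    [0.04, 0.7, 0, 0, -1],
    [0.09, 0.74, 0, 0, -1],
    [0.14, 0.78, 0, 0, -1],
    [0.18, 0.8, 0, 0, -1],
    [0.21, 0.81, 0, 0, -1],
    [0.21, 0.81, 0, 0, -1]
  ]
}}

```text
clock: 13.88
position: [0.581, 0.0033, 0.0904]
ee_rot: [0.716, 0.699, 0.0, 0.0]
ft_force: [0.7, 0.3, 0.6]
grip_width: -0.002
grasp_force: 0.0
```

```bash
cat > k.py <<'E'
from h import *
import sys
p=camera("scene"); q=camera("side")
a=p["img"][70:250,150:350]; b=q["img"][110:290,170:370]
cv2.imwrite(f"pics/{sys.argv[1]}.png",cv2.resize(np.hstack([a,b])[:,:,::-1],(800,360)))
for x in (p,q):
    c=cloud(x); H=cv2.cvtColor(x["img"],cv2.COLOR_RGB2HSV).astype(int)
    m=(x["depth"]>0)&(abs(c[...,0]-.55)<.12)&(abs(c[...,1])<.1)&(c[...,2]>.076)&(c[...,2]<.095)&((H[...,0]<5)|(H[...,0]>175))&(H[...,1]>170)
    P=c[m][:,:2]; 
    if len(P)<10: print("few");continue
    l=cv2.fitLine(P.astype(np.float32),cv2.DIST_L2,0,.01,.01).ravel(); print(len(P),P.mean(0).round(3),"arm q",(np.radians(-1.4)-np.arctan2(l[1],l[0])).round(3))
    print([(np.round(t["position"],3).tolist(),round(t["conf"],2)) for t in boxes_of("roller",x)[:3]])
print(manip.get_obs()["position"],manip.get_obs()["ft_force"])
E
python3 k.py sw
```

```text
54 [0.596 0.016] arm q 0.123
[([0.609, -0.322, 0.041], 0.89), ([0.7, -0.258, 0.046], 0.85), ([0.608, 0.06, 0.076], 0.63)]
94 [0.562 0.019] arm q 0.157
[([0.595, -0.33, 0.039], 0.87), ([0.69, -0.263, 0.042], 0.6), ([0.56, 0.047, 0.08], 0.43)]
[0.58085443 0.00257895 0.09043629] [-0.10917809  0.5677102  -0.25936879]
```

View pics/sw.png

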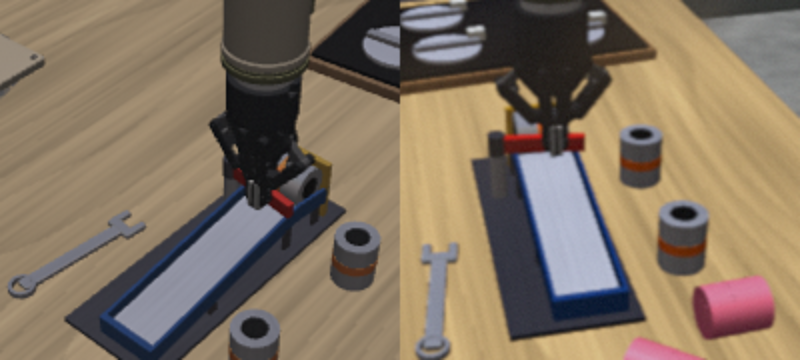

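The red arm is almost across (q about 0.14). Finish in small steps to the stop.

Call:
{"name": "carry_out", "arguments": {
  "deltas": [
    [0.02, 0, 0, 0, -1],
    [0.04, 0.01, 0, 0, -1],
    [0.055, 0.01, 0, 0, -1],
    [0.065, 0.01, 0, 0, -1],
    [0.07, 0.01, 0, 0, -1],
    [0.075, 0.01, 0, 0, -1],
    [0.08, 0.01, 0, 0, -1],
    [0.08, 0.01, 0, 0, -1]
  ]
}}

```text
clock: 15.08
position: [0.5826, 0.0149, 0.0903]
ee_rot: [0.716, 0.698, 0.0, -0.0]
ft_force: [-0.3, -0.6, 0.9]
grip_width: -0.001
grasp_force: 0.2
```

Call:
{"name": "carry_out", "arguments": {
  "deltas": [
    [0.01, 0, 0, 0, -1],
    [0.02, 0, 0, 0, -1],
    [0.02, 0, 0, 0, -1]
  ]
}}

```text
clock: 15.45
position: [0.5826, 0.0154, 0.0903]
ee_rot: [0.716, 0.698, -0.001, 0.001]
ft_force: [0.6, -8.4, 1.7]
grip_width: -0.0
grasp_force: 4.1
```

Hard stop reached: 8 N of resistance and the tool moved only 0.5 mm. Back off, raise and verify.

Call:
{"name": "carry_out", "arguments": {
  "deltas": [
    [-0.05, 0, 0, 0, -1],
    [-0.15, 0, 0, 0, -1],
    [-0.25, 0, -0.1, 0, -1],
    [-0.3, 0, -0.3, 0, -1],
    [-0.4, 0, -0.6, 0, -1],
    [-0.6, 0, -0.9, 0, -1],
    [-0.9, 0, -0.9, 0, -1],
    [-0.9, 0, -0.9, 0, -1],
    [-0.9, 0, -0.9, 0, -1]
  ]
}}

```text
clock: 16.58
position: [0.5792, -0.1174, 0.2258]
ee_rot: [0.716, 0.698, 0.0, -0.0]
ft_force: [0.6, 0.1, -0.8]
grip_width: -0.001
grasp_force: 0.0
```

```bash
python3 k.py end
```

```text
143 [0.575 0.029] arm q -0.003
[([0.607, -0.324, 0.046], 0.86), ([0.585, 0.059, 0.089], 0.61), ([0.702, -0.258, 0.046], 0.6)]
136 [0.57  0.026] arm q -0.015
[([0.688, -0.263, 0.041], 0.84), ([0.595, -0.333, 0.04], 0.63), ([0.578, 0.05, 0.085], 0.52)]
[ 0.57937689 -0.11618292  0.22523716] [-0.57531265 -0.28375788 -0.22681352]
```

View pics/end.png

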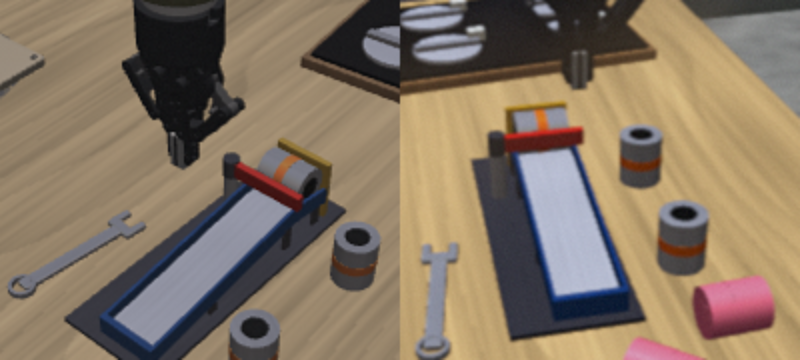

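The red arm lies fully across behind the seated roller, and the robot is clear.

```bash
python3 -c "
from workcell import ticket; print(ticket.hand_in())"
```

```text
the job is handed in; nothing more can be done
None
```

The roller rests against the yellow end stop, the keeper arm is shut fully across behind it (measured within about 0.02 rad), and the job is handed in at about 17 s on the clock; no verdict was returned.

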